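# Fold the tea box flap over and tuck it under the lip

## Robot

A 6-joint arm with a two-finger parallel gripper is mounted at the origin on a cart in front of the work surface, level with it; the furniture and walls round the work are solid. World frame = base frame: x ahead of the robot, y to its left, z up, the work surface at z = 0. Lengths are in mm, angles in degrees, forces in N, time in s.
With the tool pointing down it reaches from about 300 to 850 mm from the base axis. Payload 4.2 kg.
Tool frame: the origin (TCP) lies at the very end of the fingers, on their centre line; the grasp point (between the pads) lies 19 mm behind it (env.grasp_offset is the distance from the TCP to the grasp point, in mm); z points along the fingers, y is the line along which they close (so a half turn about z gives the same grasp; the last joint's range is limited). The gripper opens to 91 mm and grips with 3 to 60 N. Pads are 32 mm wide; open, the fingers measure 118 mm over their backs; the gripper's body (76 mm by 178 mm) begins 60 mm behind the grasp point.
Start: joints at [-72.995, 18.312, 89.639, -0, 72.044, -1.146], TCP at [179.132, -546.402, 213.976] pointing down, gripper open.
Joint ranges: [-177.97, 177.97], [-48.28, 115.42], [12.27, 149.76], [-77.06, 257.06], [2.81, 150.46], [-146.56, 146.56]. Speed limits (degrees/s): [147.25, 147.25, 180, 180, 180, 180].

## Interface

Orientations are given as [roll, pitch, yaw] about the fixed x, y, z axes, in that order (R = Rz(yaw) Ry(pitch) Rx(roll)).
In Python, from workcell import env gives the robot as it stands. The module is installed in compiled form; this text tells all that it offers.
- The arm moves only by the tool send_rows, never from a script. Its argument "motion" is a list of rows, each an object of numbers: "tx", "ty", "tz": the shift along the tool's x, y, z in units of 500 mm (1.0 is 500 mm); "rx", "ry", "rz": the turn, a rotation vector about the tool's x, y, z in units of 30 degrees (1.0 is 30 degrees); "gripper": the closure, from -1 (fully open) to 1 (shut). In form: [{"tx": .., "ty": .., "tz": .., "rx": .., "ry": .., "rz": .., "gripper": ..}, ...]. A call has 1 to 12 rows; each row shifts and turns the commanded pose from where the row before left it, along the tool's axes as they then stand; what a row does not reach is not made up. A row lasts 1/8 s, in which the tool goes at most 62.5 mm and 10.7 degrees, less where a joint would pass 70% of its speed; a pose out of reach is approached as far as the arm can. A call with a number of a shift or a turn outside -1 to 1 is refused whole. A call with a gripper value outside its range is refused whole. The fingers move at their own pace and stop on an object; "grip_force" is the grip in N (left out, the last holds). Time passes only in rows, so rows that do not move let the fingers close. It gives the time, the measured TCP pose, the force, the opening and the grip force at its end, in the units of the state.
- env.state(): the state, without advancing time (a new reading comes with each control period).
- env.grab_frame(name): name is "scene" or "side" or "wrist"; returns a dict with "frame" (384x512x3 uint8, red, green, blue), "vertical_fov" (degrees; the focal length in pixels is half the picture's height over the tangent of half this angle, whatever the lens; pixels are square), "cx", "cy" (the principal point, pixels), "rvec" (rotation vector, rad) and "tvec" (3), from world to camera coordinates, as OpenCV has them; the wrist camera has in their place "T_tool_cam" (4x4, takes a point from camera to tool coordinates, whose origin is the TCP and whose axes are the flange's). Camera axes: x right, y down, z forward; pixel columns grow to the right and rows downward; lengths in mm; the calibration is good to about 2 mm. A picture is of the moment at which its call begins: read the wrist's pose just before it. There is no depth.
- env.job_done(): hands the job in; it is judged then, once.
The state is a dict: "time_s": time; "qpos": joint angles; "qvel": joint speeds; "effort": joint torques, N m; "ee_pos": TCP position; "ee_rot": TCP orientation; "force": force on the tool from outside, world axes, zero at the start; "torque": the same for the moment, N m; "gripper_width": finger opening in mm; "gripper_force": force on a finger pad.
Only numpy, scipy, OpenCV 4.12 (cv2) and the standard library are available. Lean on these libraries where they do the work, as an engineer would, in place of code of your own. Each camera call takes 0.05 s, during which the arm holds its last target. There are 200 camera calls.

## Task

Close the wooden tea box on the cooktop: with the fingertips push its springy standing flap over and down flat, and while pressing it down push it along towards the steel lip until its tongue is fully home beneath the lip, so that the flap stays shut when you let go. Only touch and push: do not lift or tip the box or shove it far from its place, and leave the jar, the shaker and the tin around it alone.

Things in the scene. Friction and masses are not known exactly. Their poses are not given: they have to be found in the camera images.
- teabox: Low open box of light wood, 168 (its x) x 120 (its y) x 50 mm high, 1 to 1.6 kg, standing loose on the cooktop, paper sachets inside. Origin: centre of its underside; z up. Its +x points to the end with the steel lip (away from the robot, turned up to 30 degrees either way). The flap's pivot rod runs along its y near the other end, 53 mm above the underside.
- flap (a joint): Angle of the flap, rad: 0 = flat on the box pointing to its +x (stop), 1.57 = upright. Springy (0.08 N m/rad towards 1.25, 0.04 N m friction): rests where it starts (1.05 to 1.4); let go flat but untucked, it springs up to 0.5 or 0.6. Pressing it flat takes 1 to 2 N near the rib. Plate of darker wood, 112 wide, 4 thick (axis at mid-thickness), reaching 116 mm from the pivot axis.
- flap_slide (a joint): Slide of the pivot rod and flap along the box's +x in slots, m: 0 = back, rod axis at box x = -74 mm; 0.022 = home (stop), x = -52 mm. Starts at 0 to 0.003; stays where left (3 N friction). At 0 the flat tongue ends 6 mm short of the lip, at 0.022 it is 16 mm beneath. Slid over 6 mm before the flap is flat, the tongue lands on the lip. Pushing the rib along +x moves it.
- rib_foot (a point): Point on the flap's upper face at the foot of a rib across it, on the pivot side, mid-width, 92 mm from the pivot axis. The rib is 70 mm wide, 8 mm high and lies 92 to 98 mm from the pivot axis. Axes are the flap's: x from pivot to tongue, z out of the upper face.
- tongue_end (a point): Middle of the end edge of the flap's tongue, 134 mm from the pivot axis; the tongue is 60 mm wide, 4 mm thick and begins 116 mm from the axis.
- lip_edge (a point): Middle of the upper edge, facing the flap, of the lip: a flat steel strip across the box on two side posts. In the box frame this point is x = 66, y = 0, z = 61 mm; the lip covers x = 66 to 84 mm and z = 57 to 61 mm; the slot below is open from y = -35 to 35 mm. The flat flap's upper face is at z = 55 mm.
- spice_jar_mid (a point): Centre, half-way up, of a loose glass spice jar with a green cap, 46 mm across and 106 mm tall, beside the box. To be left alone.
- salt_shaker_mid (a point): Centre, half-way up, of a loose grey-white salt shaker, 44 mm across and 90 mm tall, beside the box. To be left alone.
- tin_tomato_mid (a point): Centre, half-way up, of a loose green food tin, 75 mm across and 58 mm tall, beyond the lip end of the box. To be left alone.
There are look-alikes about, which are no part of the job. Of the things that look like the teabox, the larger one is meant.

How it is judged:
By the outcome, as a careful person would: the job done as asked, in the order asked, and still so for the second after the job is handed in, with the robot touching nothing.
It also fails if it takes over 42 s, if anything falls off the work surface, if the arm or the gripper's body presses on something with over 40 N, if the wrist force passes 120 N, or if a joint passes its speed limit or range.

## Working session

There is one attempt and no reset: what is moved stays moved. The work goes in short steps, Python scripts to look and compute and a tool call to move; the robot and the scene stay as the last step left them, time stands still between calls to the robot, and variables do not carry over. Pictures are saved under pics/ and viewed, at most 10 in all, crops included, and the job is handed in when it is done.

Besides the shell and the picture viewer there is one more tool, called after "Request:" as name([rows], argument=value, ...), one row to a line, values as JSON. send_rows: Moves the arm, as the interface text tells. Shifts and turns lie within -1 to 1; 1 stands for 500 mm of shift or 30 degrees of turn. Its arguments: {"type":"object","properties":{"motion":{"type":"array"},"grip_force":{"type":"number"}},"required":["motion"]}

```bash
mkdir -p pics; cat > h.py <<'E'
import numpy as np, cv2, json
from workcell import env
def grab(n,fn):
    s=env.state(); d=env.grab_frame(n); cv2.imwrite(f'pics/{fn}.png',d['frame'][:,:,::-1])
    f=d['frame'].shape[0]/2/np.tan(np.radians(d['vertical_fov']/2))
    K=np.array([[f,0,d['cx']],[0,f,d['cy']],[0,0,1]])
    if 'rvec' in d:
        R=cv2.Rodrigues(np.array(d['rvec'],float))[0]; t=np.array(d['tvec'],float).ravel()
    else: R=t=None
    np.savez(f'pics/{fn}.npz',K=K,R=R,t=t) if R is not None else None
    return d,K,R,t
def load(fn):
    z=np.load(f'pics/{fn}.npz'); return z['K'],z['R'],z['t']
def ray(c,uv):
    K,R,t=c; d=R.T@np.linalg.inv(K)@np.array([*uv,1.]); return -R.T@t,d/np.linalg.norm(d)
def onz(c,uv,z):
    o,d=ray(c,uv); return o+d*(z-o[2])/d[2]
def tri(c1,u1,c2,u2):
    o1,d1=ray(c1,u1);o2,d2=ray(c2,u2)
    s=np.linalg.lstsq(np.c_[d1,-d2],o2-o1,rcond=None)[0]
    p,q=o1+s[0]*d1,o2+s[1]*d2; return (p+q)/2,np.linalg.norm(p-q)
def proj(c,p):
    K,R,t=c; q=K@(R@np.asarray(p,float)+t); return q[:2]/q[2]
E
python3 - <<'E'
from h import *
np.set_printoptions(precision=1,suppress=True)
for n in('scene','side'):
    d,K,R,t=grab(n,n+'0'); print(n,-R.T@t,K[0,0]); 
    im=cv2.imread(f'pics/{n}0.png'); cv2.imwrite(f'pics/{n}0b.png',cv2.resize(im,(800,600),interpolation=cv2.INTER_CUBIC))
print(env.state())
E
```

```text
scene [ 56.1 439.6 693. ] 494.9096428406525
side [ 361.3 -678.   512.8] 386.1414227470238
{'time_s': 0.1, 'qpos': array([-73. ,  18.3,  89.7,   0. ,  72. ,  -1.1]), 'qvel': array([ 0. , -0.1, -0.2,  0. , -0.1,  0.1]), 'effort': array([  0. , -41.3, -23.3,   0.1,   0. ,  -0. ]), 'ee_pos': array([ 179. , -546. ,  213.2]), 'ee_rot': array([-179.9,   -0. ,   18.2]), 'force': array([-0.2, -0.9,  0. ]), 'torque': array([0., 0., 0.]), 'gripper_force': 0.0, 'gripper_width': 91.17584535819898}
```

View pics/scene0b.png

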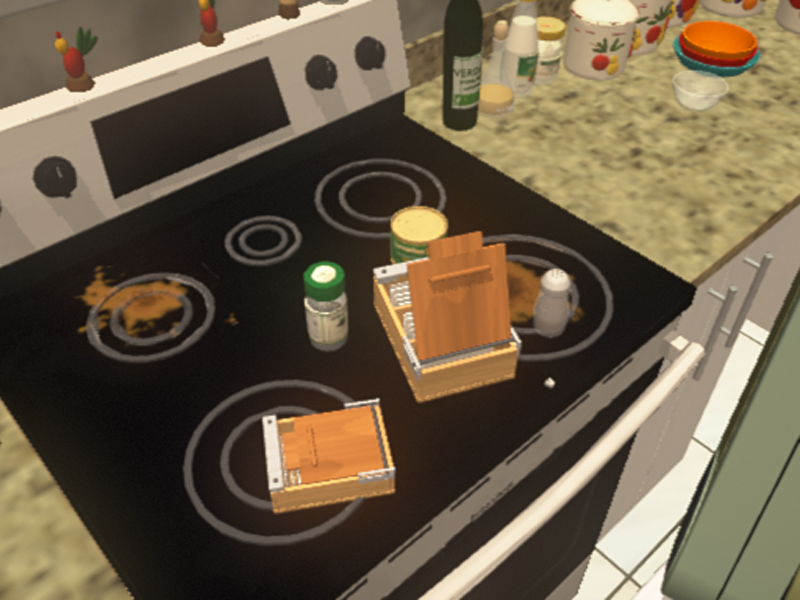

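View pics/side0b.png

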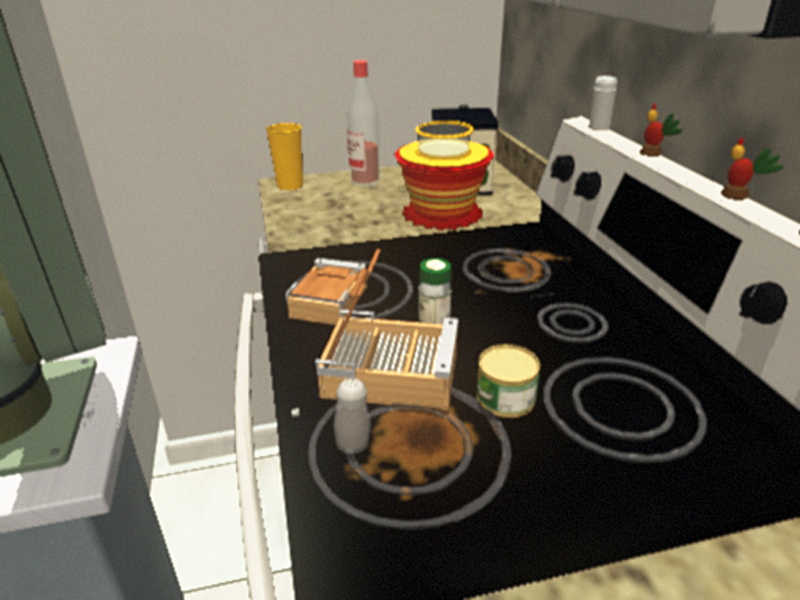

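Scene: the larger box is at about (450,330) in the 800-px view, flap upright, with the jar at (325,310), shaker at (553,300) and tin at (418,235). Side: the same box is at (390,360), its lip at (447,348). I'll zoom in on both.

```bash
python3 - <<'E'
import cv2,numpy as np
a=cv2.imread('pics/scene0.png')[140:264,230:342]; b=cv2.imread('pics/side0.png')[155:279,195:307]
f=lambda x:cv2.resize(x,None,fx=3.5,fy=3.5,interpolation=cv2.INTER_CUBIC)
cv2.imwrite('pics/crop1.png',np.hstack([f(a),f(b)]))
E
```

```text
(no output)
```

View pics/crop1.png

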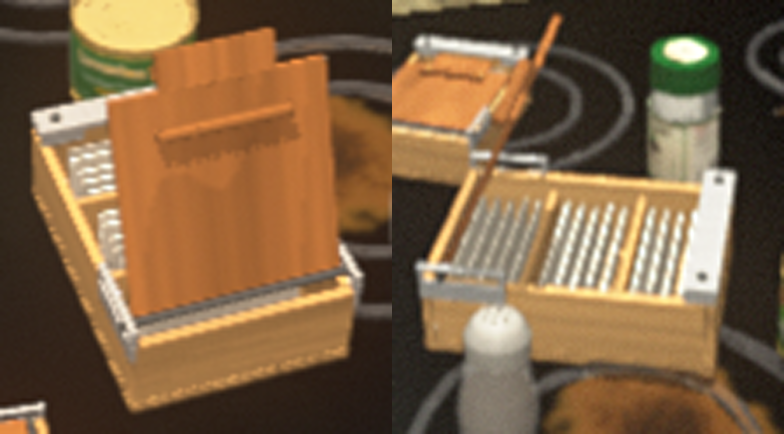

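```bash
cat > m.py <<'E'
from h import *
np.set_printoptions(precision=1,suppress=True)
S,D=load('scene0'),load('side0')
s=lambda u,v:(230+u/3.5,140+v/3.5)
d=lambda u,v:(195+(u-392)/3.5,155+v/3.5)
for n,p,z in[('nearL0',(133,409),0),('nearR0',(347,356),0),('nearL50',(136,346),50),('nearR50',(353,285),50),('lipL facing',(36,138),61),('lipL far',(32,110),61)]:
    print('scene',n,onz(S,s(*p),z))
for n,p,z in[('lip far facing',(704,172),61),('lip near facing',(684,292),61),('lip far out',(737,172),61),('lip near out',(716,297),61),('base nearlip',(715,374),0),('base near rod',(425,346),0)]:
    print('side',n,onz(D,d(*p),z))
print('tongue L/R', tri(S,s(157,52),D,d(560,15)), tri(S,s(272,28),D,d(553,14)),tri(S,s(215,40),D,d(556,15)))
E
python3 m.py
```

```text
scene nearL0 [447.6  49.1   0. ]
scene nearR0 [398.9 -58.3   0. ]
scene nearL50 [446.7  49.7  50. ]
scene nearR50 [403.4 -59.7  50. ]
scene lipL facing [583.1  -3.8  61. ]
scene lipL far [601.8 -17.   61. ]
side lip far facing [584.  -14.3  61. ]
side lip near facing [ 537.5 -125.2   61. ]
side lip far out [603.5 -19.6  61. ]
side lip near out [ 552.8 -133.7   61. ]
side base nearlip [ 556.4 -126.6    0. ]
side base near rod [400.8 -60.3   0. ]
tongue L/R (array([497.7,  -5.9, 174.6]), np.float64(2.6265960442191196)) (array([476.1, -48.9, 190.4]), np.float64(25.288638748684786)) (array([486.6, -27.6, 182.3]), np.float64(13.687469886274972))
```

```bash
cat >> m.py <<'E'
from scipy.optimize import least_squares
obs=[(S,s(133,409),(-84,60,0)),(S,s(347,356),(-84,-60,0)),(S,s(36,138),(66,60,61)),(S,s(32,110),(84,60,61)),(D,d(704,172),(66,60,61)),(D,d(684,292),(66,-60,61)),(D,d(737,172),(84,60,61)),(D,d(716,297),(84,-60,61)),(D,d(715,374),(84,-60,0)),(D,d(425,346),(-84,-60,0))]
def W(q,p):
    a=q[2]; c,n=np.cos(a),np.sin(a); return np.array([q[0]+c*p[0]-n*p[1],q[1]+n*p[0]+c*p[1],p[2]])
r=least_squares(lambda q:np.concatenate([proj(c,W(q,p))-u for c,u,p in obs]),[501,-40,-.41],x_scale=[1,1,.01],loss='soft_l1')
q=r.x; print('box',q[:2],np.degrees(q[2]));print(r.fun.reshape(-1,2) if len(r.fun)==20 else '')
fl=[(S,s(157,52),134,30),(S,s(272,28),134,-30),(S,s(108,101),116,56),(S,s(325,57),116,-56),(D,d(553,14),134,-30)]
def F(g,rr,y): return W(q,(-74+g[1]+rr*np.cos(g[0]),y,53+rr*np.sin(g[0])))
g=least_squares(lambda g:np.concatenate([proj(c,F(g,rr,y))-u for c,u,rr,y in fl]),[1.2,1.],x_scale=[.1,3],loss='soft_l1')
print('flap',g.x); print(g.fun.reshape(-1,2))
for n,c,u,z in[('shaker foot',S,(552/1.5625,333/1.5625),0),('jar foot',S,(328/1.5625,345/1.5625),0),('tin top',S,(418/1.5625,222/1.5625),58)]:
    p=onz(c,u,z); e=p[:2]-q[:2]; a=q[2]; print(n,p,'box frame',e@[np.cos(a),np.sin(a)],e@[-np.sin(a),np.cos(a)])
e=env.state()['ee_pos'][:2]-q[:2]; print('tcp box',e@[np.cos(a),np.sin(a)],e@[-np.sin(a),np.cos(a)])
E
python3 m.py|tail -30
```

```text
scene lipL facing [583.1  -3.8  61. ]
scene lipL far [601.8 -17.   61. ]
side lip far facing [584.  -14.3  61. ]
side lip near facing [ 537.5 -125.2   61. ]
side lip far out [603.5 -19.6  61. ]
side lip near out [ 552.8 -133.7   61. ]
side base nearlip [ 556.4 -126.6    0. ]
side base near rod [400.8 -60.3   0. ]
tongue L/R (array([497.7,  -5.9, 174.6]), np.float64(2.6265960442191196)) (array([476.1, -48.9, 190.4]), np.float64(25.288638748684786)) (array([486.6, -27.6, 182.3]), np.float64(13.687469886274972))
box [501.6 -39.2] -23.379950585639875
[[-0.3 -0.2]
 [ 0.2 -1.3]
 [ 1.6 -2.3]
 [-0.1 -0.3]
 [ 0.3 -1.1]
 [-0.3 -1.6]
 [-0.8 -0.5]
 [ 0.  -2.1]
 [-0.6  0.4]
 [-0.1  0.2]]
flap [ 1.1 -1.4]
[[-0.8  0.2]
 [ 0.1 -0.1]
 [-0.4 -0.2]
 [ 0.1 -1.2]
 [-5.2 15. ]]
shaker foot [ 416.1 -147.4    0. ] box frame -35.45634665909818 -133.2341082482166
jar foot [584.2  72.3   0. ] box frame 31.63793202484047 135.0927908216066
tin top [ 634.8 -122.5   58. ] box frame 155.38023401026118 -23.63685715802479
tcp box -94.9735993561443 -593.1985913859949
```

Request:
send_rows([
  {"rz":-0.3226,"gripper":1},
  {"rz":-0.3226,"gripper":1},
  {"rz":-0.3226,"gripper":1},
  {"rz":-0.3226,"gripper":1},
  {"rz":-0.3226,"gripper":1},
  {"gripper":1},
], grip_force=40)

```text
invalid input at $.motion[0]: expected keys tx, ty, tz, rx, ry, rz, gripper
```

Request:
send_rows([
  {"tx":0.1,"gripper":1},
  {"tx":0.1,"gripper":1},
  {"tx":0.1,"gripper":1},
  {"tx":0.1,"gripper":1},
  {"tx":0.1,"gripper":1},
  {"tx":0.1,"gripper":1},
  {"tx":0.1,"gripper":1},
  {"tx":0.1,"gripper":1},
  {"tx":0.1,"gripper":1},
  {"tx":0.1,"gripper":1},
  {"tx":0.1,"gripper":1},
  {"tx":0.086,"gripper":1},
])

```text
invalid input at $.motion[0]: expected keys tx, ty, tz, rx, ry, rz, gripper
```

```bash
cat > st.py <<'E'
from h import *
def bx(q=(501.6,-39.2,-23.38)):
    s=env.state();a=np.radians(q[2]);X=np.array([np.cos(a),np.sin(a)]);Y=np.array([-X[1],X[0]])
    e=s['ee_pos'][:2]-q[:2]; f=s['force']
    print('t',round(s['time_s'],2),'box xyz',np.round([e@X,e@Y,s['ee_pos'][2]],1),'rot',np.round(s['ee_rot'],1),'F',np.round([f[:2]@X,f[:2]@Y,f[2]],1),'w',round(s['gripper_width'],1))
if __name__=='__main__': bx()
E
python3 st.py
```

```text
t 0.1 box xyz [ -95.  -593.2  213.2] rot [-179.9   -0.    18.2] F [ 0.2 -0.9  0. ] w 91.2
```

All keys are required in each row.

Request:
send_rows([
  {"tx":0,"ty":0,"tz":0,"rx":0,"ry":0,"rz":-0.3226,"gripper":1},
  {"tx":0,"ty":0,"tz":0,"rx":0,"ry":0,"rz":-0.3226,"gripper":1},
  {"tx":0,"ty":0,"tz":0,"rx":0,"ry":0,"rz":-0.3226,"gripper":1},
  {"tx":0,"ty":0,"tz":0,"rx":0,"ry":0,"rz":-0.3226,"gripper":1},
  {"tx":0,"ty":0,"tz":0,"rx":0,"ry":0,"rz":-0.3226,"gripper":1},
  {"tx":0,"ty":0,"tz":0,"rx":0,"ry":0,"rz":0,"gripper":1},
  {"tx":0,"ty":0,"tz":0,"rx":0,"ry":0,"rz":0,"gripper":1},
], grip_force=40)

```text
time_s: 0.98
ee_pos: [179.1, -546.3, 213.7]
ee_rot: [-180.0, -0.0, 66.4]
force: [0.5, 0.3, 0.2]
gripper_width: 24.0
gripper_force: 0.0
```

```bash
python3 st.py
```

```text
t 0.97 box xyz [ -94.8 -593.4  213.7] rot [-180.    -0.    66.4] F [0.3 0.5 0.2] w 24.0
```

Request:
send_rows([
  {"tx":0.1,"ty":0,"tz":0,"rx":0,"ry":0,"rz":0,"gripper":1},
  {"tx":0.1,"ty":0,"tz":0,"rx":0,"ry":0,"rz":0,"gripper":1},
  {"tx":0.1,"ty":0,"tz":0,"rx":0,"ry":0,"rz":0,"gripper":1},
  {"tx":0.1,"ty":0,"tz":0,"rx":0,"ry":0,"rz":0,"gripper":1},
  {"tx":0.1,"ty":0,"tz":0,"rx":0,"ry":0,"rz":0,"gripper":1},
  {"tx":0.1,"ty":0,"tz":0,"rx":0,"ry":0,"rz":0,"gripper":1},
  {"tx":0.1,"ty":0,"tz":0,"rx":0,"ry":0,"rz":0,"gripper":1},
  {"tx":0.1,"ty":0,"tz":0,"rx":0,"ry":0,"rz":0,"gripper":1},
  {"tx":0.1,"ty":0,"tz":0,"rx":0,"ry":0,"rz":0,"gripper":1},
  {"tx":0.1,"ty":0,"tz":0,"rx":0,"ry":0,"rz":0,"gripper":1},
  {"tx":0.1,"ty":0,"tz":0,"rx":0,"ry":0,"rz":0,"gripper":1},
  {"tx":0.086,"ty":0,"tz":0,"rx":0,"ry":0,"rz":0,"gripper":1},
])

```text
time_s: 2.48
ee_pos: [415.7, -0.7, 214.1]
ee_rot: [180.0, -0.0, 66.5]
force: [0.9, -0.2, -0.8]
gripper_width: 0.8
gripper_force: 0.0
```

```bash
python3 st.py
```

```text
t 2.48 box xyz [-94.1   1.3 214.1] rot [180.   -0.   66.5] F [ 0.9  0.2 -0.8] w 0.8
```

Request:
send_rows([
  {"tx":0,"ty":0,"tz":0.058,"rx":0,"ry":0,"rz":0,"gripper":1},
  {"tx":0,"ty":0,"tz":0.058,"rx":0,"ry":0,"rz":0,"gripper":1},
  {"tx":0,"ty":0,"tz":0.058,"rx":0,"ry":0,"rz":0,"gripper":1},
  {"tx":0,"ty":0.04,"tz":0,"rx":0,"ry":0,"rz":0,"gripper":1},
  {"tx":0,"ty":0.03,"tz":0,"rx":0,"ry":0,"rz":0,"gripper":1},
  {"tx":0,"ty":0,"tz":0,"rx":0,"ry":0,"rz":0,"gripper":1},
])

```text
time_s: 3.22
ee_pos: [449.9, -17.1, 128.1]
ee_rot: [179.8, -0.1, 66.5]
force: [0.0, 0.6, 0.6]
gripper_width: 0.3
gripper_force: 0.0
```

```bash
python3 st.py; python3 - <<'E'
from h import *
o=[]
for n,r in(('scene',(130,330,200,360)),('side',(100,300,170,330))):
    grab(n,n+'1'); im=cv2.imread(f'pics/{n}1.png')[r[0]:r[0]+160,r[2]:r[2]+160]; o.append(cv2.resize(im,(400,400),interpolation=cv2.INTER_CUBIC))
cv2.imwrite('pics/v1.png',np.hstack(o))
E
```

```text
t 3.23 box xyz [-56.2  -0.2 128.1] rot [ 1.798e+02 -1.000e-01  6.650e+01] F [-0.2  0.5  0.6] w 0.3
```

View pics/v1.png

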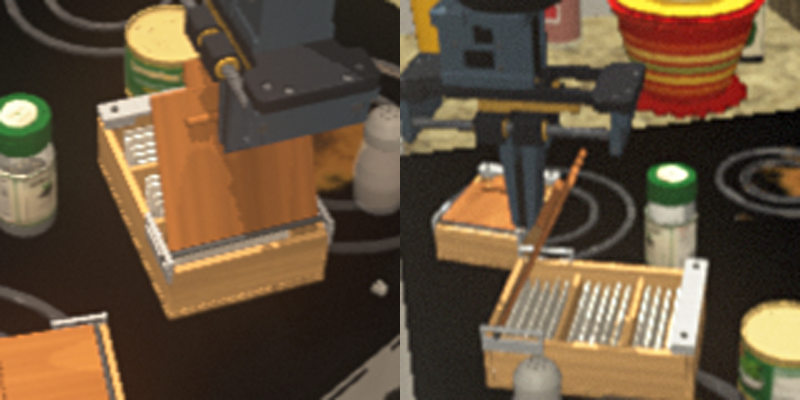

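The fingers are behind the flap (tip at (525,228) in the right half, flap edge from (515,300) to (583,152)) and the neighbours are clear. I'll push it over along an arc.

Request:
send_rows([
  {"tx":0,"ty":0.019,"tz":0.01,"rx":0,"ry":0,"rz":0,"gripper":1},
  {"tx":0,"ty":0.019,"tz":0.01,"rx":0,"ry":0,"rz":0,"gripper":1},
  {"tx":0,"ty":0.012,"tz":0.011,"rx":0,"ry":0,"rz":0,"gripper":1},
  {"tx":0,"ty":0.012,"tz":0.011,"rx":0,"ry":0,"rz":0,"gripper":1},
  {"tx":0,"ty":0.0096,"tz":0.0133,"rx":0,"ry":0,"rz":0,"gripper":1},
  {"tx":0,"ty":0.0096,"tz":0.0133,"rx":0,"ry":0,"rz":0,"gripper":1},
  {"tx":0,"ty":0.0067,"tz":0.015,"rx":0,"ry":0,"rz":0,"gripper":1},
  {"tx":0,"ty":0.0067,"tz":0.015,"rx":0,"ry":0,"rz":0,"gripper":1},
])

```text
time_s: 4.32
ee_pos: [490.9, -35.3, 77.2]
ee_rot: [180.0, 0.0, 66.5]
force: [0.2, 0.1, 2.0]
gripper_width: 0.4
gripper_force: 0.7
```

```bash
python3 st.py
```

```text
t 4.33 box xyz [-11.4  -0.6  77.2] rot [180.    0.   66.5] F [0.1 0.2 2. ] w 0.4
```

Request:
send_rows([
  {"tx":0,"ty":0.004,"tz":0.014,"rx":0,"ry":0,"rz":0,"gripper":1},
  {"tx":0,"ty":0.004,"tz":0.014,"rx":0,"ry":0,"rz":0,"gripper":1},
  {"tx":0,"ty":0,"tz":0.01,"rx":0,"ry":0,"rz":0,"gripper":1},
  {"tx":0,"ty":0,"tz":0.005,"rx":0,"ry":0,"rz":0,"gripper":1},
  {"tx":0,"ty":0,"tz":0,"rx":0,"ry":0,"rz":0,"gripper":1},
])

```text
time_s: 4.95
ee_pos: [494.2, -36.8, 56.0]
ee_rot: [-180.0, 0.0, 66.5]
force: [-0.1, -0.3, 0.6]
gripper_width: 0.2
gripper_force: 0.2
```

```bash
python3 st.py
```

```text
t 4.95 box xyz [-7.7 -0.7 56. ] rot [-180.     0.    66.5] F [ 0.  -0.3  0.6] w 0.2
```

Request:
send_rows([
  {"tx":0,"ty":0,"tz":0.004,"rx":0,"ry":0,"rz":0,"gripper":1},
  {"tx":0,"ty":0,"tz":0,"rx":0,"ry":0,"rz":0,"gripper":1},
  {"tx":0,"ty":0,"tz":0,"rx":0,"ry":0,"rz":0,"gripper":1},
])

```text
time_s: 5.32
ee_pos: [494.3, -36.8, 54.7]
ee_rot: [180.0, -0.0, 66.5]
force: [-0.7, 0.5, 5.0]
gripper_width: 0.4
gripper_force: 2.5
```

```bash
python3 st.py
```

```text
t 5.33 box xyz [-7.7 -0.7 54.7] rot [180.   -0.   66.5] F [-0.8  0.2  5. ] w 0.4
```

Request:
send_rows([
  {"tx":0,"ty":0.006,"tz":0,"rx":0,"ry":0,"rz":0,"gripper":1},
  {"tx":0,"ty":0.006,"tz":0,"rx":0,"ry":0,"rz":0,"gripper":1},
  {"tx":0,"ty":0.006,"tz":0,"rx":0,"ry":0,"rz":0,"gripper":1},
  {"tx":0,"ty":0.006,"tz":0,"rx":0,"ry":0,"rz":0,"gripper":1},
  {"tx":0,"ty":0.006,"tz":0,"rx":0,"ry":0,"rz":0,"gripper":1},
  {"tx":0,"ty":0.006,"tz":0,"rx":0,"ry":0,"rz":0,"gripper":1},
])

```text
time_s: 6.08
ee_pos: [509.0, -43.2, 54.6]
ee_rot: [-179.8, 0.0, 66.5]
force: [-6.2, 2.7, 11.1]
gripper_width: 0.8
gripper_force: 5.5
```

```bash
python3 st.py; python3 - <<'E'
from h import *
o=[]
for n,r in(('scene',(130,330,200,360)),('side',(120,300,170,330))):
    grab(n,n+'2'); im=cv2.imread(f'pics/{n}2.png')[r[0]:r[0]+160,r[2]:r[2]+160]; o.append(cv2.resize(im,(400,400),interpolation=cv2.INTER_CUBIC))
cv2.imwrite('pics/v2.png',np.hstack(o))
E
```

```text
t 6.08 box xyz [ 8.4 -0.8 54.6] rot [-179.8    0.    66.5] F [-6.7  0.  11.1] w 0.8
```

View pics/v2.png

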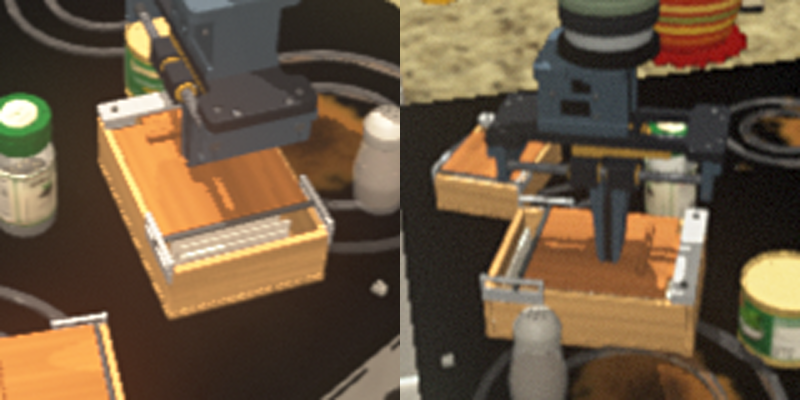

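The flap is flat and the friction of the tip has dragged it along already: in the side half the finger is at (610,250) and the rib at (665,240), still untouched. The box corner is unmoved at (173,317). Next I'll measure the slide.

```bash
python3 - <<'E'
from h import *
S,D=load('scene2'),load('side2')
q=np.array([501.6,-39.2]);a=np.radians(-23.38)
def b(c,u,v,z,ox,oy):
    p=onz(c,(ox+u/2.5,oy+v/2.5),z);e=p[:2]-q;return np.round([e@[np.cos(a),np.sin(a)],e@[-np.sin(a),np.cos(a)]],1)
for u,v in[(172,237),(235,217),(298,200)]:print('rod?',b(S,u,v,55,200,130))
for u,v in[(645,240),(672,238),(690,205)]:print('side',b(D,u-400,v,60,170,120))
ims=[]
im=cv2.imread('pics/scene2.png')[165:245,235:335];ims.append(cv2.resize(im,(500,400),interpolation=cv2.INTER_CUBIC))
im=cv2.imread('pics/side2.png')[195:255,200:275];ims.append(cv2.resize(im,None,fx=4,fy=400/60,interpolation=cv2.INTER_CUBIC))
cv2.imwrite('pics/v3.png',np.hstack(ims));print(np.hstack(ims).shape)
E
```

```text
rod? [-59.5  50.7]
rod? [-55.5   2. ]
rod? [-54.2 -47.2]
side [37.3  7.6]
side [58.9 13.7]
side [68.7 66.2]
(400, 800, 3)
```

View pics/v3.png

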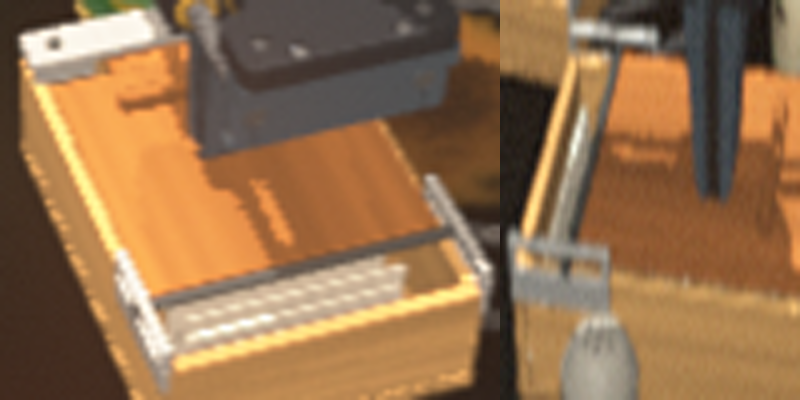

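Flap slide is about 17 mm. I'll ease the press a little and carry on towards the stop and the rib.

Request:
send_rows([
  {"tx":0,"ty":0.004,"tz":-0.001,"rx":0,"ry":0,"rz":0,"gripper":1},
  {"tx":0,"ty":0.004,"tz":0,"rx":0,"ry":0,"rz":0,"gripper":1},
  {"tx":0,"ty":0.004,"tz":0,"rx":0,"ry":0,"rz":0,"gripper":1},
])

```text
time_s: 6.55
ee_pos: [515.6, -46.1, 54.7]
ee_rot: [-179.9, 0.0, 66.5]
force: [-3.9, 1.4, 6.0]
gripper_width: 0.4
gripper_force: 3.1
```

```bash
python3 st.py
```

```text
t 6.55 box xyz [15.6 -0.8 54.7] rot [-179.9    0.    66.5] F [-4.1 -0.3  6. ] w 0.4
```

Request:
send_rows([
  {"tx":0,"ty":0.004,"tz":0,"rx":0,"ry":0,"rz":0,"gripper":1},
  {"tx":0,"ty":0.004,"tz":0,"rx":0,"ry":0,"rz":0,"gripper":1},
  {"tx":0,"ty":0.004,"tz":0,"rx":0,"ry":0,"rz":0,"gripper":1},
  {"tx":0,"ty":0.004,"tz":0,"rx":0,"ry":0,"rz":0,"gripper":1},
])

```text
time_s: 7.05
ee_pos: [522.9, -49.3, 54.7]
ee_rot: [-179.9, 0.0, 66.5]
force: [-3.6, 1.4, 4.6]
gripper_width: 0.4
gripper_force: 2.9
```

```bash
python3 st.py; python3 - <<'E'
from h import *
ims=[];grab('scene','scene4');grab('side','side4')
im=cv2.imread('pics/scene4.png')[165:245,235:335];ims.append(cv2.resize(im,(500,400),interpolation=cv2.INTER_CUBIC))
im=cv2.imread('pics/side4.png')[195:255,210:285];ims.append(cv2.resize(im,(300,400),interpolation=cv2.INTER_CUBIC))
cv2.imwrite('pics/v4.png',np.hstack(ims))
E
```

```text
t 7.05 box xyz [23.6 -0.8 54.7] rot [-179.9    0.    66.5] F [-3.9 -0.1  4.6] w 0.4
```

View pics/v4.png

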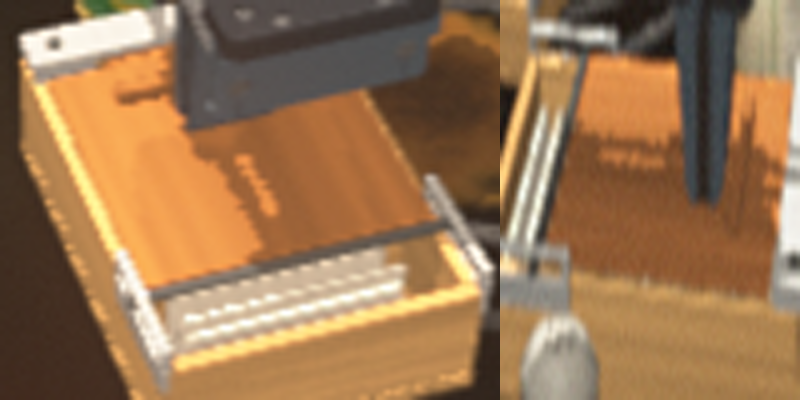

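The rod has shifted slightly further (left end at (150,290)), the finger is nearly at the rib (730 against 745) and the box is unmoved. I'll go on to rib contact and the stop.

Request:
send_rows([
  {"tx":0,"ty":0.004,"tz":0,"rx":0,"ry":0,"rz":0,"gripper":1},
  {"tx":0,"ty":0.004,"tz":0,"rx":0,"ry":0,"rz":0,"gripper":1},
  {"tx":0,"ty":0,"tz":0,"rx":0,"ry":0,"rz":0,"gripper":1},
])

```text
time_s: 7.52
ee_pos: [527.1, -51.1, 54.7]
ee_rot: [-180.0, 0.0, 66.5]
force: [-2.7, 0.5, 5.1]
gripper_width: 0.4
gripper_force: 2.5
```

```bash
python3 st.py
```

```text
t 7.53 box xyz [28.2 -0.8 54.7] rot [-180.     0.    66.5] F [-2.7 -0.6  5.1] w 0.4
```

Request:
send_rows([
  {"tx":0,"ty":0.004,"tz":0,"rx":0,"ry":0,"rz":0,"gripper":1},
  {"tx":0,"ty":0,"tz":0,"rx":0,"ry":0,"rz":0,"gripper":1},
])

```text
time_s: 7.78
ee_pos: [527.3, -51.2, 54.6]
ee_rot: [-179.7, 0.0, 66.5]
force: [-5.7, 3.0, 8.6]
gripper_width: 0.5
gripper_force: 4.9
```

Request:
send_rows([
  {"tx":0,"ty":0.003,"tz":0,"rx":0,"ry":0,"rz":0,"gripper":1},
  {"tx":0,"ty":0,"tz":0,"rx":0,"ry":0,"rz":0,"gripper":1},
])

```text
time_s: 8.02
ee_pos: [527.4, -51.2, 54.6]
ee_rot: [-179.6, 0.0, 66.5]
force: [-8.6, 4.5, 10.8]
gripper_width: 0.0
gripper_force: 6.5
```

```bash
python3 st.py
```

```text
t 8.03 box xyz [28.4 -0.8 54.6] rot [-179.6    0.    66.5] F [-9.7  0.7 10.8] w 0.0
```

Request:
send_rows([
  {"tx":0,"ty":0.003,"tz":0,"rx":0,"ry":0,"rz":0,"gripper":1},
  {"tx":0,"ty":0,"tz":0,"rx":0,"ry":0,"rz":0,"gripper":1},
])

```text
time_s: 8.28
ee_pos: [527.4, -51.3, 54.6]
ee_rot: [-179.4, 0.0, 66.5]
force: [-11.2, 6.3, 14.4]
gripper_width: 0.9
gripper_force: 8.2
```

```bash
python3 st.py; python3 - <<'E'
from h import *
ims=[];grab('scene','scene5');grab('side','side5')
for k in('2','4','5'):
  im=cv2.imread(f'pics/scene{k}.png')[165:245,235:335];ims.append(cv2.resize(im,(260,208),interpolation=cv2.INTER_CUBIC))
js=[]
for k in('2','4','5'):
  im=cv2.imread(f'pics/side{k}.png')[195:255,200:290];js.append(cv2.resize(im,(260,173),interpolation=cv2.INTER_CUBIC))
cv2.imwrite('pics/v5.png',np.vstack([np.hstack(ims),np.hstack(js)]))
E
```

```text
t 8.28 box xyz [28.5 -0.8 54.6] rot [-179.4    0.    66.5] F [-12.7   1.3  14.4] w 0.9
```

View pics/v5.png

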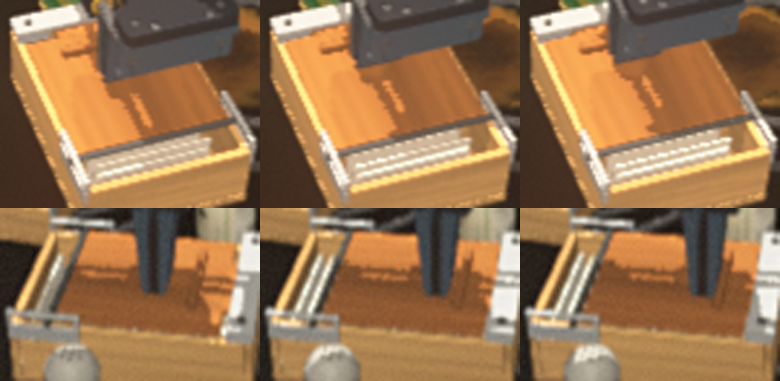

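Rod position is the same in the last two views while the push rose to 12.7 N, so it is at the home stop with the finger against the rib. I'll release the windup while rising, then retreat upward.

Request:
send_rows([
  {"tx":0,"ty":-0.006,"tz":-0.002,"rx":0,"ry":0,"rz":0,"gripper":1},
  {"tx":0,"ty":-0.004,"tz":-0.006,"rx":0,"ry":0,"rz":0,"gripper":1},
  {"tx":0,"ty":-0.004,"tz":-0.02,"rx":0,"ry":0,"rz":0,"gripper":1},
  {"tx":0,"ty":-0.01,"tz":-0.08,"rx":0,"ry":0,"rz":0,"gripper":1},
  {"tx":0,"ty":-0.05,"tz":-0.1,"rx":0,"ry":0,"rz":0,"gripper":1},
  {"tx":0,"ty":-0.1,"tz":-0.08,"rx":0,"ry":0,"rz":0,"gripper":1},
  {"tx":0,"ty":-0.1,"tz":0,"rx":0,"ry":0,"rz":0,"gripper":1},
  {"tx":0,"ty":0,"tz":0,"rx":0,"ry":0,"rz":0,"gripper":1},
])

```text
time_s: 9.38
ee_pos: [405.4, 1.6, 198.9]
ee_rot: [179.9, -0.0, 66.6]
force: [0.6, 0.7, 0.2]
gripper_width: 0.2
gripper_force: 0.0
```

```bash
python3 st.py; python3 - <<'E'
from h import *
ims=[];grab('scene','scene6');grab('side','side6')
im=cv2.imread('pics/scene6.png')[150:250,225:345];ims.append(cv2.resize(im,(400,333),interpolation=cv2.INTER_CUBIC))
im=cv2.imread('pics/side6.png')[175:275,190:310];ims.append(cv2.resize(im,(400,333),interpolation=cv2.INTER_CUBIC))
cv2.imwrite('pics/v6.png',np.hstack(ims))
E
```

```text
t 9.38 box xyz [-104.5   -0.8  198.9] rot [179.9  -0.   66.6] F [0.3 0.9 0.2] w 0.2
```

View pics/v6.png

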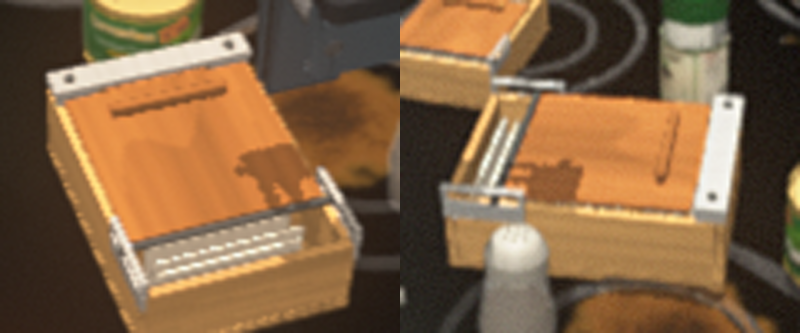

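The flap lies flat with its tongue under the lip and the plate end right at the lip (about (705,150) on the right), free of the robot. One numeric check before handing in.

```bash
python3 - <<'E'
from h import *
S,D=load('scene6'),load('side6');q=np.array([501.6,-39.2]);a=np.radians(-23.38);k=10/3
def b(c,u,v,z,ox,oy):
    p=onz(c,(ox+u/k,oy+v/k),z);e=p[:2]-q;return np.round([e@[np.cos(a),np.sin(a)],e@[-np.sin(a),np.cos(a)]],1)
print('rib foot S',b(S,112,116,55,225,150),b(S,228,93,55,225,150))
print('rib top D',b(D,672-400,111,63,190,175),b(D,660-400,180,63,190,175))
print('lip edge D',b(D,712-400,97,61,190,175),b(D,695-400,215,61,190,175))
print('lip edge S',b(S,50,99,61,225,150),b(S,249,50,61,225,150))
E
```

```text
rib foot S [42.  34.6] [ 39.6 -35. ]
rib top D [41.5 32.6] [ 43.9 -40.7]
lip edge D [64.5 55.6] [ 67.5 -67.9]
lip edge S [60.2 65.6] [ 64.5 -57.8]
```

```bash
python3 -c "
from workcell import env
print(env.job_done())"
```

```text
the job is handed in; nothing more can be done
None
```

The tea box is shut and the job handed in at about 9.5 s: the flap stays flat with its tongue home under the lip, the box did not visibly move, and the jar, shaker and tin were not touched.

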